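# Mesh the ride's drive gear into its gearbox on the model railway board

### The arm

A 6-joint arm with a two-finger parallel gripper is mounted at the origin on the work surface. World frame = base frame: x ahead of the robot, y to its left, z up, the work surface at z = 0. Lengths are in m, angles in rad, forces in N, time in s.
With the tool pointing down it reaches from about 0.375 to 0.925 m from the base axis. Payload 5.7 kg.
Tool frame: the origin (TCP) lies midway between the tips of the shut fingers; the grasp point (between the pads) lies 19 mm behind it; z points along the fingers, x is the direction in which the jaws open and shut, and the axes are right-handed (so a half turn about z gives the same grasp; the last joint's range is limited). The gripper opens to 88 mm and grips with 3 to 60 N. Pads are 20 mm wide; open, the fingers measure 115 mm over their backs; the gripper's body (75 mm by 178 mm) begins 61 mm behind the grasp point.
Start: joints at [-1.429, 0.359, 1.51, -0, 1.272, -0.115], TCP at [0.152, -0.58, 0.223] pointing down, gripper open.
Joint ranges: [-2.97, 2.97], [-1.01, 2.36], [0.21, 2.38], [-0.96, 4.11], [0.2, 2.71], [-2.98, 2.98]. Speed limits (rad/s): [2.39, 2.39, 3.14, 3.14, 3.14, 3.14].

### API

Orientations are given as a unit quaternion [x, y, z, w].
In Python, from bench import move_ptp, servo_line, goto_joints, move_gripper, sleep, inverse_kinematics, capture, PlanningError, close_job, spot_in, silhouettes, current_clock, current_joint_pos, current_qvel, current_joint_torque, current_position, current_orientation, current_force, current_torque, current_finger_gap gives the robot as it stands. Calls block until the motion is done:
- move_ptp(position, orientation): joint-space move of the TCP to a pose.
- servo_line(position, orientation=None, rate=0.15, contact_N=None): straight line of the TCP; orientation=None keeps the orientation; rate is the mean speed in m/s. With contact_N (N) it stops when the force on the tool has changed by that much, and returns True; else False.
- goto_joints(angles): joint-space move.
- move_gripper(opening): finger opening in m; the grip force is fixed at half the most; returns when the fingers have stopped.
- sleep(seconds).
- inverse_kinematics(position, orientation): joint angles nearest the present ones, or None.
- capture(name): name is "side" or "top" or "wrist"; returns a dict with "image" (400x640x3 uint8, blue, green, red), "range_z" (400x640 float32, m along the optical axis (not along the pixel's ray), 0 where there is no reading), "intrinsics" (3x3 intrinsics, pixels), "R" (3x3) and "t" (3): a world point X has camera coordinates R X + t. Camera axes: x right, y down, z forward; pixel columns grow to the right and rows downward; lengths in m; the calibration is good to about 2 mm. A picture is of the moment at which its call begins.
A pose or a line that the arm cannot do raises PlanningError and nothing moves.
- close_job(): hands the job in, once; it reports no verdict.
Trained networks look in the newest picture that a camera, given by its name, has taken for a name from the list of things; names that differ only in an ending like _2 or _b are one class to them, and where a whole thing is asked for, a point or a joint stands for the part that bears it (a point fixed in the world has none). Each returns a list of dicts, best first, with "conf" (0 to 1); they miss things now and then, are a little off and sometimes report something else, mostly with a low value. They report only what shows in the picture. A call takes as long as a camera call. They do not tell look-alikes from the thing itself.
- spot_in(camera, query): "xy" ([column, row] in pixels, amid what is visible of it).
- silhouettes(camera, query): "region" (400x640 bool, what is visible of it) and "xy" ([column, row] in pixels, amid what is visible of it).
Readings, each from a call of its own:
- current_clock(): time.
- current_joint_pos(): joint angles.
- current_qvel(): joint speeds.
- current_joint_torque(): joint torques, N m.
- current_position(): TCP position.
- current_orientation(): TCP orientation.
- current_force(): force on the tool from outside, world axes, zero at the start.
- current_torque(): the same for the moment, N m.
- current_finger_gap(): finger opening in m.
Only numpy, scipy, OpenCV 4.12 (cv2) and the standard library are available. Lean on these libraries where they do the work, as an engineer would, in place of code of your own. Each camera call takes 0.05 s, during which the arm holds its last target.

### The job

Seat the aluminium gearbox flat and square in the T-shaped pocket of the plywood mounting frame, its key in the key bay. Then take the large gear with the square boss from its wooden stand, turn it until the splines of its stem mesh with the gearbox hub, slide it down until the wheel sits flush on the hub, and finish while still holding the gear with the fingers and keeping it pressed home against the hub's spring. Leave the spare gear and the other things on the board where they are.

Things in the scene. Friction and masses are not known exactly. Their poses are not given: they have to be found in the camera images.
- gearbox: loose aluminium gearbox, block 84 (x) x 50 (y) x 40 mm (z), about 0.5 kg, on the board; a key 14 mm long, 20 wide, 30 tall stands out of the middle of its +x end. Origin: centre of the 84 x 50 underside; z up. In the middle of its top stands the steel hub, 39 mm across, 30 mm tall (mouth 70 mm above the underside). Grip the block across y
- hub_mouth (a point): centre of the hub's top face, z up, turning with the hub. Round bore of 20 mm with four slots 8 mm wide reaching 15.5 mm from the axis, along this +-x and +-y. The hub stands at any angle on the block and keeps it (self-locking gear train, yields only to about 0.3 N m)
- plunger (a joint): spring plunger inside the hub, m: 0 out (its top 18 mm below the hub's mouth), growing as the gear's stem presses it down; about 8 mm with the gear home. Spring: 2.4 N at first touch, about 7 N with the gear home; it pushes the gear back out by some 7 mm if let go
- pocket (a point): centre of the pocket's floor in the fixed plywood frame (143 x 92 x 16 mm; floor 4 mm above the board, pocket 12 mm deep). Pocket 87 (x) x 53 (y) mm centred here, plus a key bay 17 mm long, 23 mm wide in the middle of its +x end: 1.5 mm play all round. The gearbox fits only with its x along this x
- gear: large white gear wheel, 63 mm across the teeth, 10 mm thick, about 0.12 kg; square boss 24 x 24 mm on top, from 10 to 38 mm above the origin, its sides facing the gear's x and y; four low ribs (3 mm) run out from the boss's sides. Origin: centre of the wheel's flat underside; z up. Starts stem down in a wooden stand, at any angle
- stem_tip (a point): tip of the gear's steel stem, 26 mm below the gear's origin, same axes: round core of 17 mm with four splines 6 mm wide reaching 13.5 mm from the axis along +-x and +-y (in line with the ribs), lower edges rounded by 1.5 mm. Any of the four angles a quarter turn apart meshes
- stand_a: fixed wooden stand of the large gear, 70 x 70 x 34 mm with a 34 mm round hole right through; the wheel rests on its top, the stem hangs in the hole. A like stand near it holds the spare gear. Origin: centre of its underside
- spare_gear: the spare gear, left in its stand: a smaller white gear wheel, 44 mm across, 10 mm thick, with a thin round boss (14 mm across, 16 mm tall) and a plain thin stem. Origin: centre of the wheel's underside. Not to be used or moved
- car_a: toy car, 74 x 32 x 25 mm, lying on the board (bystander). Origin: centre of its underside
- car_b: another toy car, 74 x 32 x 25 mm (bystander). Origin: centre of its underside
- glue: closed glue bottle, 56 mm across, 160 mm tall, standing (bystander). Origin: centre of its underside
- jar: low closed paint jar, 50 mm across, 55 mm tall (bystander). Origin: centre of its underside
- driver: screwdriver lying on the board, 160 mm long (bystander). Origin: on its underside
- packet: flat cardboard packet, 120 x 90 x 12 mm (bystander). Origin: centre of its underside
Not all that is in view belongs to the job. Leave any black or yellow look-alike of the gear alone. Leave any pink look-alike of the gearbox alone.

How it is judged:
By the outcome, as a careful person would: the job done as asked, in the order asked, and still so for the second after the job is handed in, while the arm keeps its last pose, push and grip.
It also fails if it takes over 58 s, if anything falls off the work surface, if the arm or the gripper's body presses on something with over 40 N, if the wrist force passes 120 N, or if a joint passes its speed limit or range.

## Working session

There is one attempt and no reset: what is moved stays moved. The work goes in short steps, each a Python script; the robot and the scene stay as the last script left them, time stands still between calls to the robot, and variables do not carry over. Pictures are saved under pics/ and viewed, and the job is handed in when it is done.

```bash
ls; mkdir -p pics; python3 - <<'E'
from bench import *
import cv2,numpy as np
for c in ["side","top","wrist"]:
    d=capture(c); cv2.imwrite(f"pics/{c}0.png",d["image"]); np.savez(f"{c}0.npz",**d)
    print(c,d["R"].round(3).tolist(),d["t"].round(3).tolist(),d["intrinsics"].round(1).tolist())
    for q in ["gearbox","gear","pocket","stand_a","spare_gear","hub_mouth"]:
        try:
            print(q,[(np.round(s["xy"]).tolist(),round(s["conf"],2)) for s in spot_in(c,q)])
        except Exception as e: print(q,e)
print(current_clock())
E
```

```text
pics
side [[-0.789, -0.615, -0.002], [-0.464, 0.598, -0.653], [0.402, -0.515, -0.757]] [0.402, 0.31, 1.326] [[442.9, 0.0, 313.4], [0.0, 442.9, 202.6], [0.0, 0.0, 1.0]]
gearbox [([359.0, 166.0], 0.97), ([385.0, 182.0], 0.64), ([378.0, 132.0], 0.18)]
gear [([306.0, 286.0], 0.73), ([267.0, 278.0], 0.55)]
pocket [([305.0, 233.0], 0.55), ([239.0, 264.0], 0.48), ([313.0, 154.0], 0.24)]
stand_a [([270.0, 287.0], 0.73)]
spare_gear [([240.0, 263.0], 0.64), ([247.0, 338.0], 0.58)]
hub_mouth []
top [[-0.025, -1.0, 0.01], [-0.997, 0.024, -0.073], [0.073, -0.011, -0.997]] [-0.004, 0.543, 1.401] [[503.1, 0.0, 317.3], [0.0, 503.1, 196.1], [0.0, 0.0, 1.0]]
gearbox [([418.0, 200.0], 0.63), ([415.0, 252.0], 0.58)]
gear [([210.0, 223.0], 0.97), ([199.0, 265.0], 0.86), ([236.0, 266.0], 0.63)]
pocket [([291.0, 210.0], 0.74)]
stand_a [([212.0, 222.0], 0.72), ([223.0, 231.0], 0.68), ([331.0, 134.0], 0.36)]
spare_gear [([292.0, 213.0], 0.6), ([205.0, 189.0], 0.54)]
hub_mouth [([421.0, 199.0], 0.73), ([418.0, 255.0], 0.62)]
wrist [[0.255, -0.967, -0.0], [-0.923, -0.243, 0.3], [-0.29, -0.076, -0.954]] [-0.6, -0.038, 0.392] [[358.5, 0.0, 316.8], [0.0, 358.5, 200.8], [0.0, 0.0, 1.0]]
gearbox []
gear []
pocket []
stand_a []
spare_gear []
hub_mouth []
1.05
```

View pics/top0.png

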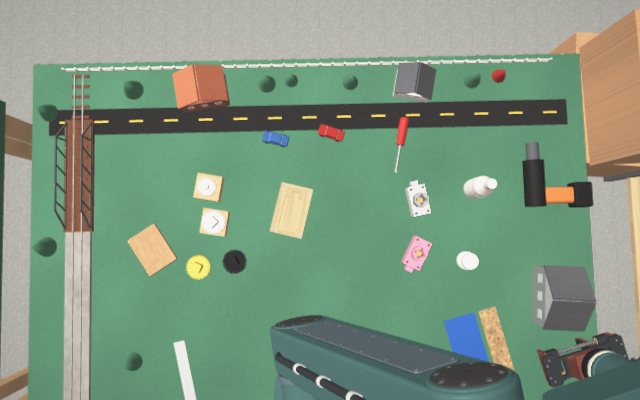

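View pics/side0.png

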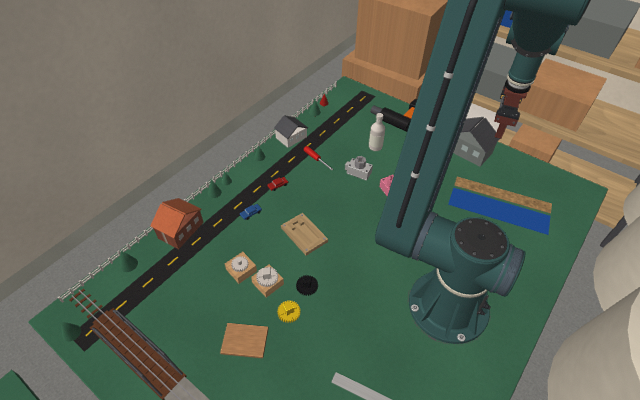

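```bash
python3 - <<'E'
import cv2
a=cv2.imread("pics/top0.png")[100:340,150:470]
cv2.imwrite("pics/top0_crop.png",cv2.resize(a,None,fx=2.5,fy=2.5,interpolation=cv2.INTER_CUBIC))
E
```

```text
(no output)
```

View pics/top0_crop.png

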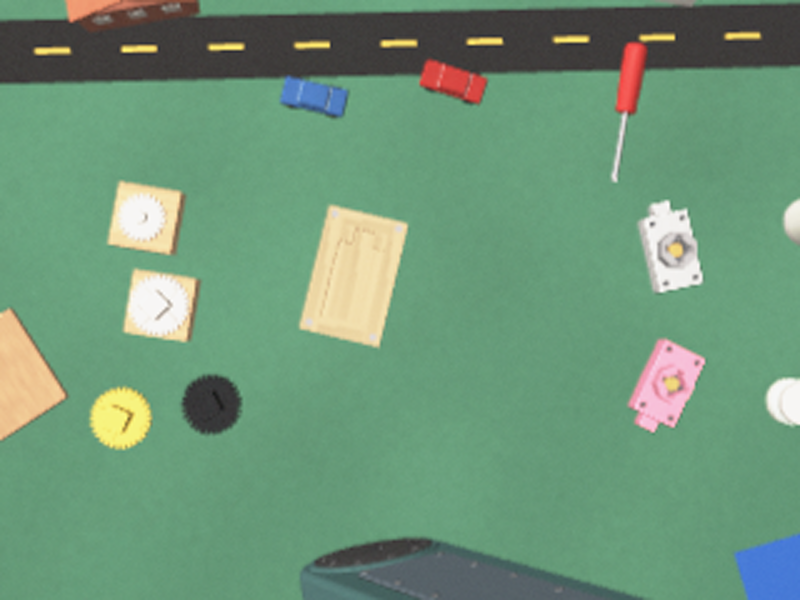

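The top view shows two gearbox candidates: aluminium at (418,200) and pink at (415,252). The aluminium one is meant. There are four gears: large white with a square boss at (213,222), small white spare at (207,187), yellow at (199,266) and black at (235,261). The large white one in the stand at (213,222) is meant. The frame is at (291,210) with its key bay at the upper end, (295,192). Next I take coarse positions from depth.

```bash
cat > h.py <<'E'
import numpy as np, cv2
from bench import *
from scipy.spatial.transform import Rotation as Ro
def cloud(d):
    z=d["range_z"]; K=d["intrinsics"]; v,u=np.mgrid[0:400,0:640]
    P=np.stack([(u-K[0,2])/K[0,0]*z,(v-K[1,2])/K[1,1]*z,z],-1)
    W=(P-d["t"])@d["R"]; W[z<=0]=np.nan
    return W
def proj(d,X):
    c=np.asarray(X)@d["R"].T+d["t"]; p=c@d["intrinsics"].T; return p[...,:2]/p[...,2:]
def ray(d,uv):
    K=d["intrinsics"]; c=np.array([(uv[0]-K[0,2])/K[0,0],(uv[1]-K[1,2])/K[1,1],1]); 
    return -d["R"].T@d["t"], d["R"].T@c
def atz(d,uv,z):
    o,r=ray(d,uv); return o+r*(z-o[2])/r[2]
def qd(yaw):  # tool down, jaw axis x along yaw in world
    return (Ro.from_euler('z',yaw)*Ro.from_euler('x',np.pi)).as_quat()
E
python3 - <<'E'
from h import *
d=dict(np.load("top0.npz")); W=cloud(d)
print("cam",-d["R"].T@d["t"])
for n,(u,v) in dict(gearbox=(421,199),key=(410,184),box=(412,210),gear=(213,222),spare=(207,187),frame=(291,210),frrim=(276,230),bay=(295,192),board=(340,230),glue=(483,187),jar=(467,261)).items(): print(n,W[v,u].round(3), np.nanmedian(W[v-2:v+3,u-2:u+3].reshape(-1,3),0).round(3))
w=np.load("wrist0.npz"); R=w["R"];print("wristcam",-R.T@w["t"])
E
```

```text
cam [ 4.38886399e-01 -7.85309609e-04  1.43660279e+00]
gearbox [ 0.525 -0.304  0.05 ] [ 0.525 -0.304  0.05 ]
key [ 0.571 -0.281  0.019] [ 0.571 -0.282  0.016]
box [ 0.496 -0.28   0.038] [ 0.496 -0.281  0.035]
gear [0.475 0.268 0.07 ] [0.475 0.268 0.071]
spare [0.572 0.285 0.061] [0.572 0.286 0.054]
frame [0.506 0.059 0.003] [0.506 0.059 0.004]
frrim [0.45  0.102 0.013] [0.45  0.102 0.015]
bay [0.557 0.046 0.007] [0.557 0.046 0.01 ]
board [ 0.446 -0.08   0.001] [ 0.446 -0.08  -0.   ]
glue [ 0.548 -0.451  0.126] [ 0.548 -0.452  0.122]
jar [ 0.352 -0.422  0.055] [ 0.352 -0.422  0.054]
wristcam [ 0.2315936  -0.55915756  0.38535828]
```

```bash
python3 - <<'E'
from h import *
print(Ro.from_quat(current_orientation()).as_matrix().round(3), current_force(), current_finger_gap())
for yaw in (np.radians(101),np.radians(-79)):
    print(yaw, inverse_kinematics([0.51,-0.30,0.22],qd(yaw)))
for yaw in (np.radians(77),np.radians(-103)):
    print(yaw, inverse_kinematics([0.506,0.059,0.10],qd(yaw)))
    print(yaw, inverse_kinematics([0.475,0.268,0.10],qd(yaw)))
E
```

```text
[[ 0.254 -0.967  0.   ]
 [-0.967 -0.254  0.   ]
 [-0.    -0.    -1.   ]] [ 0.03439966 -0.74081647 -0.08875304] 0.08766760136483932
1.7627825445142729 [-0.64843447  0.34924912  1.53217736  0.          1.26016617 -2.41121701]
-1.3788101090755203 [-6.48434468e-01  3.49249121e-01  1.53217736e+00 -4.44089210e-16
  1.26016617e+00  7.30375642e-01]
1.3439035240356338 [-1.95888406e-02  3.82317297e-01  1.83994732e+00 -4.44089210e-16
  9.19328040e-01 -1.36349236e+00]
1.3439035240356338 [ 3.87017546e-01  4.24680459e-01  1.76167255e+00 -4.44089210e-16
  9.55239649e-01 -9.56885978e-01]
-1.7976891295541595 [-1.95888406e-02  3.82317297e-01  1.83994732e+00 -4.44089210e-16
  9.19328040e-01  1.77810029e+00]
-1.7976891295541595 [0.38701755 0.42468046 1.76167255 0.         0.95523965 2.18470668]
```

```bash
python3 - <<'E'
from h import *
def snap(n):
    d=capture("wrist"); np.savez(n+".npz",**d); cv2.imwrite(f"pics/{n}.png",d["image"]); print(n,current_clock())
move_ptp([0.44,0.02,0.27],qd(-np.pi/2)); snap("w1")
move_ptp([0.46,-0.16,0.27],qd(-np.pi/2)); snap("w2")
move_ptp([0.50,-0.29,0.20],qd(np.radians(-79))); snap("w3")
E
```

```text
w1 3.475
w2 4.275
w3 4.9833
```

View pics/w1.png

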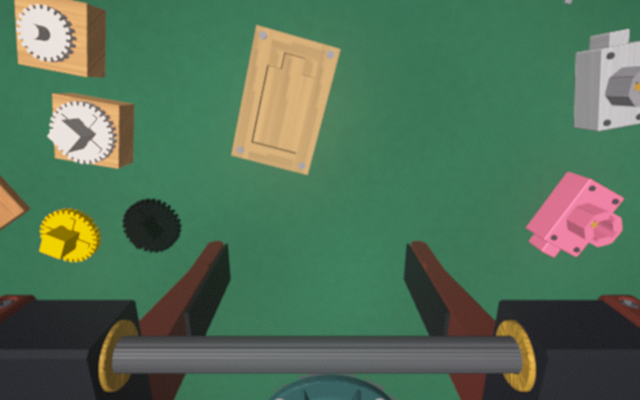

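View pics/w2.png

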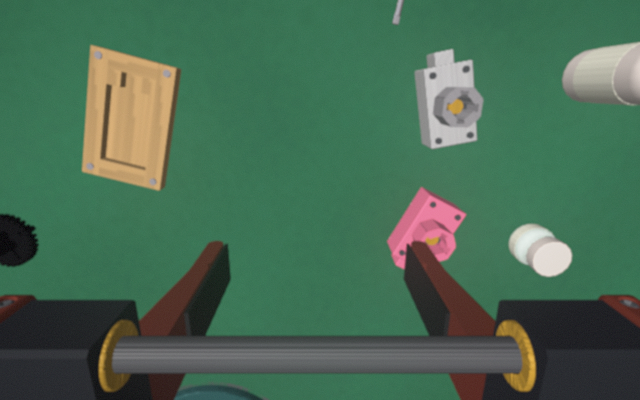

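View pics/w3.png

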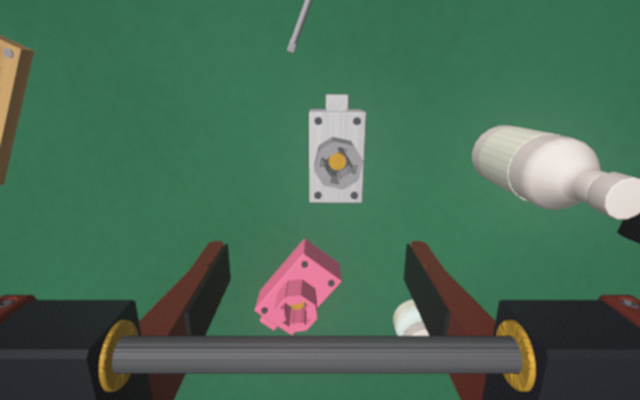

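The gearbox is at (337,160) in w3, the frame at (286,100) in w1, and the large gear at (80,133) in w1 with a square boss, while the spare at (43,33) has a round one. Next I fit the gearbox and the frame from the clouds.

```bash
cat >> h.py <<'E'
def rectfit(P):
    (c,s,a)=cv2.minAreaRect((P[:,:2]*1000).astype(np.float32))
    if s[0]<s[1]: s=(s[1],s[0]); a+=90
    return np.array(c)/1000,np.array(s),a
def sel(W,c,r,z0,z1):
    m=(np.hypot(W[...,0]-c[0],W[...,1]-c[1])<r)&(W[...,2]>z0)&(W[...,2]<z1)
    return m
E
python3 - <<'E'
from h import *
for n in ("w2","w3"):
    d=dict(np.load(n+".npz"));W=cloud(d)
    m=sel(W,(0.52,-0.295),0.07,0.034,0.046); print(n,"box",m.sum(),rectfit(W[m]),np.median(W[m][:,2]))
    m=sel(W,(0.52,-0.295),0.075,0.064,0.076); print(n,"hub",m.sum(),W[m].mean(0),rectfit(W[m]))
    m=sel(W,(0.52,-0.295),0.09,-0.01,0.004); print("board",np.median(W[m][:,2]))
    m=sel(W,(0.57,-0.29),0.05,0.024,0.034); print("key",m.sum(),W[m].mean(0) if m.any() else 0,rectfit(W[m]) if m.any() else 0)
for n in ("w1","w2"):
    d=dict(np.load(n+".npz"));W=cloud(d)
    m=sel(W,(0.506,0.06),0.1,0.0125,0.03); print(n,"frame",m.sum(),rectfit(W[m]),np.median(W[m][:,2]))
    m=sel(W,(0.506,0.06),0.06,0.001,0.008); print(n,"floor",m.sum(),rectfit(W[m]),np.median(W[m][:,2]))
d=dict(np.load("w1.npz"));W=cloud(d)
m=sel(W,(0.475,0.268),0.05,0.04,0.05);print("wheel",m.sum(),rectfit(W[m]) ,np.median(W[m][:,2]))
m=sel(W,(0.475,0.268),0.05,0.066,0.09);print("boss",m.sum(),rectfit(W[m]) ,np.median(W[m][:,2]))
E
```

```text
w2 box 2599 (array([ 0.52388715, -0.30055197]), array([84.06207275, 50.526474  ]), 10.791075706481934) 0.04056304854356235
w2 hub 963 [ 0.52431057 -0.3002537   0.06993255] (array([ 0.52390564, -0.30061218]), array([38.88066864, 37.0086174 ]), 89.89262390136719)
board 0.0005654309285406321
key 399 [ 0.56398871 -0.28582937  0.02979895] (array([ 0.55533459, -0.28045081]), array([61.20762253, 24.95493507]), 149.81349182128906)
w3 box 3330 (array([ 0.52383813, -0.30104034]), array([84.12682343, 49.74410629]), 10.727850914001465) 0.04067639593850797
w3 hub 1156 [ 0.52428609 -0.30070497  0.0702256 ] (array([ 0.5238808 , -0.30086554]), array([38.14983749, 38.05353165]), 178.49298858642578)
board 0.000564194653124985
key 403 [ 0.57146661 -0.29160524  0.03024703] (array([ 0.57187622, -0.29151596]), array([47.46152878, 14.07145882]), 100.84383392333984)
w1 frame 6834 (array([0.50560962, 0.05763435]), array([143.16255188,  92.25963593]), 165.26483154296875) 0.016567916753095636
w1 floor 4182 (array([0.50721771, 0.05990458]), array([119.49415588, 104.3179245 ]), 75.41923522949219) 0.004484584753215918
w2 frame 6880 (array([0.50524258, 0.05745137]), array([143.69271851,  93.49958801]), 165.2418975830078) 0.016513389449524622
w2 floor 3749 (array([0.50635886, 0.06015762]), array([119.26772308, 103.52479553]), 74.9638900756836) 0.004523785242414556
wheel 2035 (array([0.47683005, 0.27145813]), array([65.61299133, 65.46401215]), 8.142136573791504) 0.044594433678374824
boss 698 (array([0.47683575, 0.27192105]), array([26.53740883, 24.63303757]), 133.0772476196289) 0.07231286675228879
```

```bash
python3 - <<'E'
from h import *
a=np.radians(-14.75); ax=np.array([np.cos(a),np.sin(a)])
p=np.array([.5054,.0575])-0.025*ax
move_ptp([p[0],p[1],0.17],qd(a-np.pi/2))
d=capture("wrist"); np.savez("w4.npz",**d); cv2.imwrite("pics/w4.png",d["image"]); print(current_clock())
W=cloud(d)
m=sel(W,(.5054,.0575),0.1,0.0125,0.03); c,s,yaw=rectfit(W[m]); yaw-=180; print(c,s,yaw)
a=np.radians(yaw); L=(W[...,:2]-c)@np.array([[np.cos(a),-np.sin(a)],[np.sin(a),np.cos(a)]])
inside=(abs(L[...,0])<0.068)&(abs(L[...,1])<0.042)
fl=inside&(W[...,2]<0.010)&(W[...,2]>-0.003)
x,y=L[fl].T
print("floor z",np.median(W[fl][:,2]))
b=[]
for s0 in np.arange(-.066,.068,.006):
    k=abs(x-s0)<.003
    if k.sum()>3: print(round(s0,3),k.sum(),y[k].min().round(4),y[k].max().round(4))
for s0 in np.arange(-.04,.041,.006):
    k=abs(y-s0)<.003
    if k.sum()>3: print("y",round(s0,3),k.sum(),x[k].min().round(4),x[k].max().round(4))
E
```

```text
6.3667
[0.50534494 0.05733006] [142.99440002  92.38957214] -14.720069885253906
floor z 0.00459090340111171
-0.054 15 -0.025 0.025
-0.048 385 -0.0263 0.0267
-0.042 338 -0.0262 0.0266
-0.036 334 -0.0261 0.0265
-0.03 344 -0.0265 0.0264
-0.024 372 -0.0265 0.0267
-0.018 363 -0.0265 0.0266
-0.012 350 -0.0265 0.0267
-0.006 373 -0.0263 0.0267
-0.0 381 -0.0262 0.0266
0.006 375 -0.0265 0.0265
0.012 384 -0.0265 0.0263
0.018 411 -0.0265 0.0267
0.024 386 -0.0265 0.0266
0.03 393 -0.0263 0.0266
0.036 282 -0.0262 0.0266
0.042 180 -0.0109 0.0114
0.048 182 -0.0115 0.0113
0.054 81 -0.0115 0.0113
y -0.028 185 -0.051 0.035
y -0.022 599 -0.051 0.0349
y -0.016 596 -0.051 0.035
y -0.01 694 -0.051 0.053
y -0.004 790 -0.0511 0.0529
y 0.002 683 -0.051 0.0529
y 0.008 759 -0.051 0.0529
y 0.014 620 -0.0511 0.0529
y 0.02 599 -0.0511 0.035
y 0.026 404 -0.0513 0.035
```

View pics/w4.png

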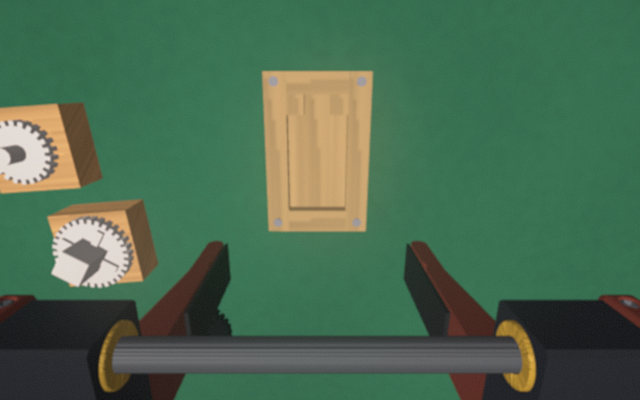

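```bash
cat >> h.py <<'E'
def st(m=""): print(m,"t",round(current_clock(),2),"p",np.round(current_position(),4),"F",np.round(current_force(),1),"gap",round(current_finger_gap(),4))
E
python3 - <<'E'
from h import *
a=np.radians(10.74); g=np.array([.5238,-.3009]); q=qd(a-np.pi/2)
st()
move_ptp([*g,0.12],q)
r=servo_line([*g,0.018],q,rate=0.12,contact_N=10); st(f"down {r}")
move_gripper(0.0); st("grip")
servo_line([*g,0.08],q,rate=0.15); st("lift")
d=capture("wrist"); np.savez("w5.npz",**d); cv2.imwrite("pics/w5.png",d["image"])
W=cloud(d)
Z=0.0623
m=sel(W,g,0.07,0.034+Z,0.046+Z); print("box",m.sum(),rectfit(W[m]),np.median(W[m][:,2]))
m=sel(W,g,0.03,0.064+Z,0.076+Z); print("hub",m.sum(),W[m].mean(0),rectfit(W[m]))
E
```

```text
t 6.37 p [0.4819 0.0633 0.1705] F [-0.7 -0.3 -0.7] gap 0.0877
down False t 8.75 p [ 0.5244 -0.3012  0.0187] F [-0.4  0.   0.4] gap 0.088
grip t 9.43 p [ 0.5239 -0.3011  0.0181] F [-0.5 -0.8  1.7] gap 0.0499
lift t 9.99 p [ 0.5231 -0.3004  0.0792] F [-0.7  0.9 -6.4] gap 0.0497
box 9941 (array([ 0.53306219, -0.2980632 ]), array([69.47592926, 67.34143829]), 3.3619139194488525) 0.10175889739950114
hub 4946 [ 0.53178358 -0.29915897  0.13139187] (array([ 0.52947546, -0.29991577]), array([56.47143173, 28.99720192]), 100.9395980834961)
```

View pics/w5.png

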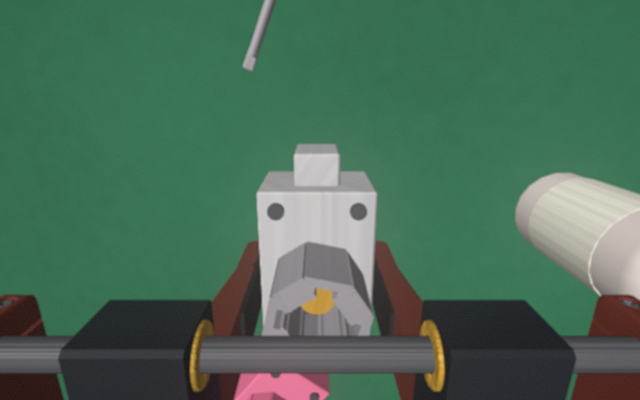

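```bash
python3 - <<'E'
from h import *
d=dict(np.load("w5.npz")); W=cloud(d)
p=np.array([.5231,-.3004]); a=np.radians(10.74)
L=(W[...,:2]-p)@np.array([[np.cos(a),-np.sin(a)],[np.sin(a),np.cos(a)]])
z=W[...,2]
m=(abs(L[...,1])<.024)&(L[...,0]>.021)&(L[...,0]<.045)&(abs(z-.1015)<.004)
A=np.c_[L[m],np.ones(m.sum())]; c=np.linalg.lstsq(A,z[m],rcond=None)[0]; print("plane",c, "deg",np.degrees(c[:2]))
for y0 in (-.02,-.01,0,.01,.02):
    k=m&(abs(L[...,1]-y0)<.004); print(y0,L[k][:,0].max())
m2=(L[...,0]>.024)&(L[...,0]<.04)&(abs(z-.1015)<.004); 
print("y", L[m2&(abs(L[...,1])<.03)][:,1].min(),L[m2&(abs(L[...,1])<.03)][:,1].max())
k=(abs(L[...,1])<.012)&(L[...,0]>.045)&(abs(z-.092)<.005); print("key end",L[k][:,0].max(),L[k][:,1].min(),L[k][:,1].max(),np.median(z[k]))
st()
E
```

```text
plane [-0.02784297  0.00166279  0.10260404] deg [-1.59528452  0.09527096]
-0.02 0.042415747587274656
-0.01 0.04228183442920979
0 0.04239344589603772
0.01 0.04229930782213862
0.02 0.04244552853290863
y -0.024781642326417826 0.02542987005055578
key end 0.05623417254587537 -0.009331583062347423 0.010151255790925592 0.09153323988107152
 t 10.04 p [ 0.5227 -0.3001  0.0787] F [-0.6  0.  -6.4] gap 0.0499
```

```bash
cat >> h.py <<'E'
PY=-14.72
PA=np.radians(PY); PAX=np.array([np.cos(PA),np.sin(PA)]); PN=np.array([-PAX[1],PAX[0]])
POC=np.array([.50534,.05733])-0.008*PAX
E
python3 - <<'E'
from h import *
M=lambda: Ro.from_quat(current_orientation()).as_matrix().round(4).tolist()
print(M()); print("POC",POC)
q=qd(PA-np.pi/2)
t=POC.copy()
move_ptp([*t,0.085],q); sleep(0.2); st("hover"); print(M())
e=np.array(current_position())[:2]-POC; t=t-e
servo_line([*t,0.05],q,rate=0.1); sleep(0.2); st("hover2"); print(M())
d=capture("wrist"); np.savez("w6.npz",**d); cv2.imwrite("pics/w6.png",d["image"])
d=capture("side"); cv2.imwrite("pics/s6.png",cv2.resize(d["image"][170:300,220:400],None,fx=4,fy=4))
E
```

```text
[[0.1863, -0.9825, -0.0021], [-0.9825, -0.1863, 0.0016], [-0.0019, 0.0018, -1.0]]
POC [0.49760257 0.05936276]
hover t 11.59 p [0.4981 0.0585 0.085 ] F [ 0.3  0.3 -5.3] gap 0.0496
[[-0.2553, -0.9669, 0.0003], [-0.9669, 0.2553, -0.0001], [0.0, -0.0003, -1.0]]
hover2 t 12.29 p [0.4978 0.0602 0.0507] F [-0.8  1.1 -5.3] gap 0.05
[[-0.2541, -0.9672, 0.0014], [-0.9672, 0.2541, -0.0], [-0.0003, -0.0014, -1.0]]
```

View pics/w6.png

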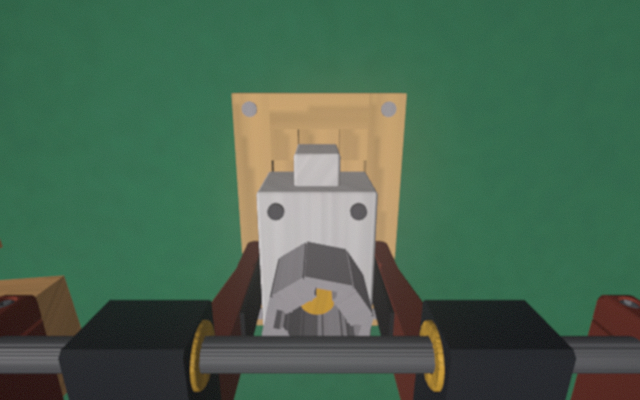

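View pics/s6.png

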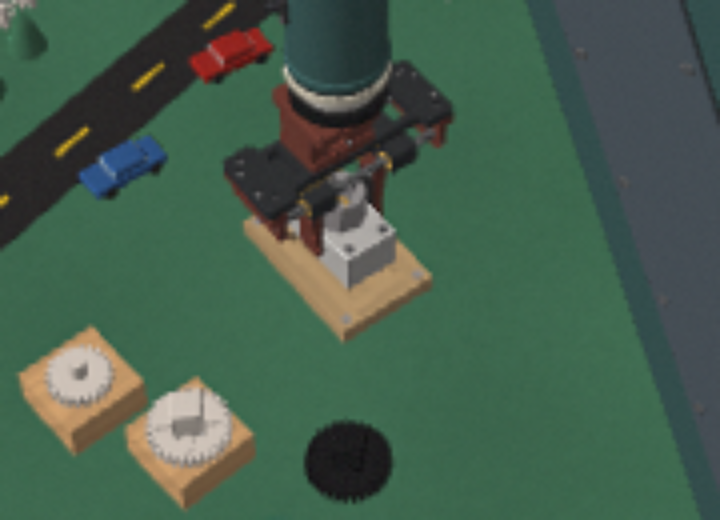

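```bash
python3 - <<'E'
from h import *
t0=current_clock()
P=np.array([current_position() for _ in range(10)]); print(current_clock()-t0,P.round(4).tolist()[:3],P.mean(0),P.std(0))
print(current_joint_pos(), inverse_kinematics(list(P.mean(0)),current_orientation()))
sleep(0.3)
P=np.array([current_position() for _ in range(10)]); print(P.mean(0),P.std(0))
E
```

```text
0.0 [[0.4976, 0.0602, 0.0505], [0.4976, 0.0602, 0.0505], [0.4976, 0.0602, 0.0505]] [0.4975601  0.06018238 0.05052732] [0.0000000e+00 6.9388939e-18 0.0000000e+00]
[-1.75165325e-02  4.51161383e-01  1.89909723e+00 -4.34549132e-05
  7.90200353e-01  1.81019979e+00] [-1.75165325e-02  4.51161383e-01  1.89909723e+00 -4.34549132e-05
  7.90200353e-01  1.81019979e+00]
[0.49711246 0.06023637 0.05008287] [5.55111512e-17 6.93889390e-18 0.00000000e+00]
```

```bash
python3 - <<'E'
from h import *
q=qd(PA-np.pi/2)
servo_line([*POC,0.042],q,rate=0.05)
for i in range(6):
    print(round(current_clock(),2),((np.array(current_position())-[*POC,.042])*1000).round(2), current_qvel()[:3].round(4)); sleep(0.12)
E
```

```text
13.0 [-0.55 -0.05 -0.58] [ 0.0005 -0.0071 -0.0045]
13.12 [-0.11 -0.02 -0.17] [-0.0001 -0.0042 -0.0038]
13.23 [ 0.07 -0.    0.04] [-0.0001 -0.0022 -0.0016]
13.35 [ 0.11 -0.    0.09] [-0.001  -0.0014  0.0005]
13.47 [0.07 0.01 0.09] [-0.0014 -0.0008  0.001 ]
13.58 [0.02 0.01 0.06] [ 0.0015  0.0006 -0.0012]
```

```bash
python3 - <<'E'
from h import *
q=qd(PA-np.pi/2)
r=servo_line([*POC,0.0205],q,rate=0.03,contact_N=10); st(f"{r}")
sleep(.2); st(); print(current_torque().round(2))
E
```

```text
True t 14.34 p [0.4973 0.0594 0.022 ] F [ 0.1 -0.   4.3] gap 0.0496
 t 14.54 p [0.4973 0.0594 0.022 ] F [-0.3  0.4  6.2] gap 0.05
[ 0.04 -0.04  0.05]
```

```bash
python3 - <<'E'
from h import *
q=qd(PA-np.pi/2)
move_gripper(0.075); st("open")
servo_line([*POC,0.11],q,rate=0.2)
p=POC-0.03*PAX
move_ptp([*p,0.2],q); sleep(0.15)
d=capture("wrist"); np.savez("w7.npz",**d); cv2.imwrite("pics/w7.png",d["image"]);st()
W=cloud(d)
m=sel(W,POC,0.075,0.0385,0.0495); print("box",m.sum(),rectfit(W[m]),np.median(W[m][:,2]))
A=np.c_[W[m][:,:2]-POC,np.ones(m.sum())]; c=np.linalg.lstsq(A,W[m][:,2],rcond=None)[0]; print("tilt deg",np.degrees(c[:2]),c[2])
m=sel(W,POC,0.04,0.068,0.08); print("hub",m.sum(),W[m].mean(0),rectfit(W[m]))
e=rectfit(W[sel(W,POC,0.1,0.0125,0.03)]);print("frame",e)
a=d["image"][100:260,220:440]; cv2.imwrite("pics/w7c.png",cv2.resize(a,None,fx=3.5,fy=3.5,interpolation=cv2.INTER_CUBIC))
E
```

```text
open t 15.13 p [0.4958 0.0594 0.0212] F [-0.2 -0.   0. ] gap 0.075
 t 16.39 p [0.4676 0.0669 0.1981] F [-0.3 -0.2 -0.4] gap 0.0752
box 3595 (array([0.49739185, 0.05945491]), array([83.64801025, 50.05960846]), 165.36200714111328) 0.044672046367661075
tilt deg [-0.09177518 -0.00632408] 0.04475955905207321
hub 1213 [0.49758035 0.05933702 0.07423894] (array([0.49724677, 0.05943378]), array([38.23992157, 37.96175385]), 153.38413619995117)
frame (array([0.50556943, 0.0574113 ]), array([142.44903564,  92.25775146]), 165.22962188720703)
```

View pics/w7c.png

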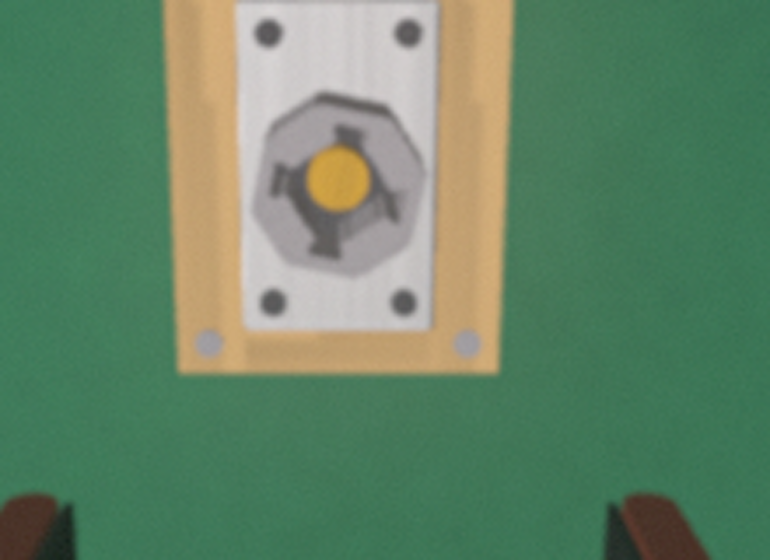

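The gearbox is seated. Its top is level (under 0.1° tilt), yaw is -14.64° against -14.72° for the frame, and it is centred to about 0.2 mm. Next are close views of the hub and then the gear.

```bash
python3 - <<'E'
from h import *
q=qd(PA-np.pi/2)
p=POC-0.085*PAX
move_ptp([*p,0.12],q); sleep(0.25)
d=capture("wrist"); np.savez("w8.npz",**d); st()
W=cloud(d)
m=sel(W,POC,0.022,0.068,0.08); c=rectfit(W[m])[0]; print("hub",m.sum(),c,rectfit(W[m])[1:],np.median(W[m][:,2]))
r=np.hypot(W[...,0]-c[0],W[...,1]-c[1]); th=np.degrees(np.arctan2(W[...,1]-c[1],W[...,0]-c[0]))
k=(r>.0108)&(r<.0148)&(W[...,2]<.071)
for off in range(0,360,90):
    t=(th[k]-off+45)%360-45+0
    s=t[(t>=-45)&(t<45)]
h,_=np.histogram(th[k]%360,36,(0,360)); print(h)
v=np.exp(4j*np.radians(th[k])).mean(); print("hub ang mod90",np.degrees(np.angle(v))/4,abs(v))
uv=proj(d,[*c,.074]).round().astype(int); a=d["image"][max(uv[1]-60,0):uv[1]+60,uv[0]-80:uv[0]+80]; cv2.imwrite("pics/w8c.png",cv2.resize(a,None,fx=5,fy=5,interpolation=cv2.INTER_CUBIC)); print(uv)
# gear view
g=np.array([.4768,.2717])
b=np.radians(-20); bx=np.array([np.cos(b),np.sin(b)])
gp=g-0.085*bx
print(gp,np.hypot(*gp))
move_ptp([*gp,0.15],qd(b-np.pi/2)); sleep(0.25)
d=capture("wrist"); np.savez("w9.npz",**d); st(); cv2.imwrite("pics/w9.png",d["image"])
W=cloud(d)
m=sel(W,g,0.045,0.04,0.05); print("wheel",m.sum(),rectfit(W[m]),np.median(W[m][:,2]))
m=sel(W,g,0.045,0.066,0.09); print("boss",m.sum(),rectfit(W[m]),np.median(W[m][:,2]))
E
```

```text
t 17.17 p [0.4174 0.0808 0.1211] F [-0.3  0.  -0.5] gap 0.0751
hub 2497 [0.49725   0.0594048] (array([38.13339996, 37.98328781]), 153.65571975708008) 0.07457438214480132
[ 3  0  0  7 12 24 25 19 12  4  0  0  7 13 21 22 23  9  4  0  0  8 14 22
 22 22  6  3  0  0  4 12 25 25 24 10]
hub ang mod90 -26.653138319969823 0.5831092314858118
[318  88]
[0.39692613 0.30077171] 0.49801001328251093
 t 18.36 p [0.3972 0.2997 0.1499] F [-0.5  0.5  0.7] gap 0.0752
wheel 4937 (array([0.47687131, 0.27222491]), array([65.6026535 , 65.18678284]), 68.91377258300781) 0.04470865784421902
boss 1475 (array([0.4768699 , 0.27224103]), array([24.01887512, 23.99932671]), 133.65650177001953) 0.07251639147729433
```

View pics/w8c.png

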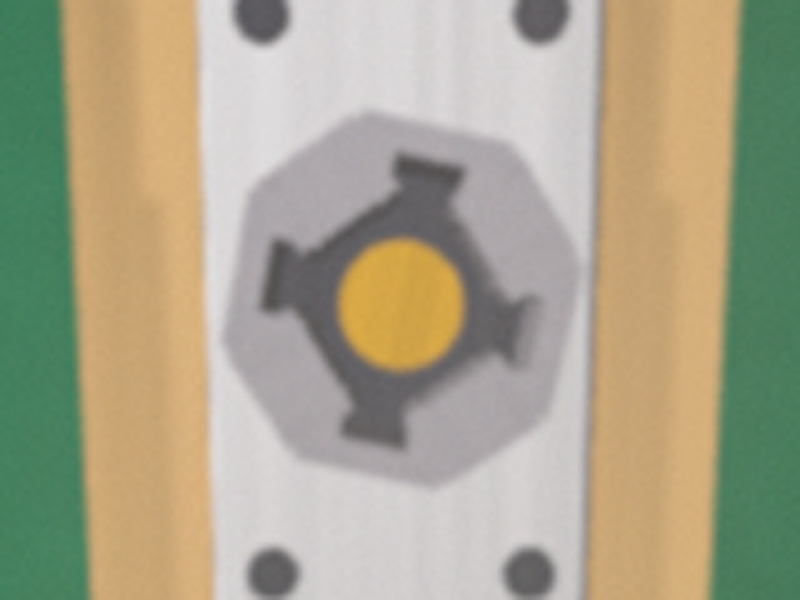

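View pics/w9.png

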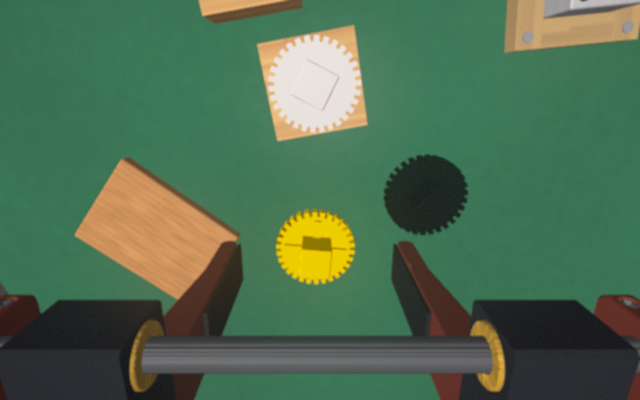

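The gear boss is at (0.4769, 0.2722) with yaw 43.7° mod 90 and its top at about 72 mm. In w9 it is the white square-boss gear at (315,83), not the yellow (316,245) or black (427,193). The hub slots are at -26.7° mod 90. Next I grasp the gear.

```bash
python3 - <<'E'
from h import *
g=np.array([.47687,.2722]); q=qd(np.radians(-46.34))
move_gripper(0.055)
move_ptp([*g,0.11],q); sleep(.15)
r=servo_line([*g,0.050],q,rate=0.1,contact_N=8); sleep(.25); st(f"down {r}")
move_gripper(0.0); st("grip")
servo_line([*g,0.14],q,rate=0.15); sleep(.1); st("lift")
H=np.array([.4974,.0594]); q2=qd(np.radians(-26.65))
move_ptp([*H,0.15],q2); sleep(.3); st("hover")
print(Ro.from_quat(current_orientation()).as_euler('ZYX',degrees=True))
d=capture("wrist"); np.savez("w10.npz",**d); cv2.imwrite("pics/w10.png",d["image"])
d=capture("side"); cv2.imwrite("pics/s10.png",cv2.resize(d["image"][130:300,220:400],None,fx=4,fy=4)[:600])
E
```

```text
down False t 21.17 p [0.4773 0.2724 0.0506] F [-0.4  0.1  0.1] gap 0.0554
grip t 21.75 p [0.4769 0.2722 0.05  ] F [-0.4 -0.4  0.7] gap 0.0239
lift t 22.6 p [0.4759 0.2718 0.1388] F [ 0.  -0.6 -1.2] gap 0.024
hover t 23.77 p [0.4974 0.0603 0.1499] F [-0.3  0.5 -0.8] gap 0.024
[-2.65705700e+01  7.75397516e-03 -1.79997920e+02]
```

View pics/w10.png

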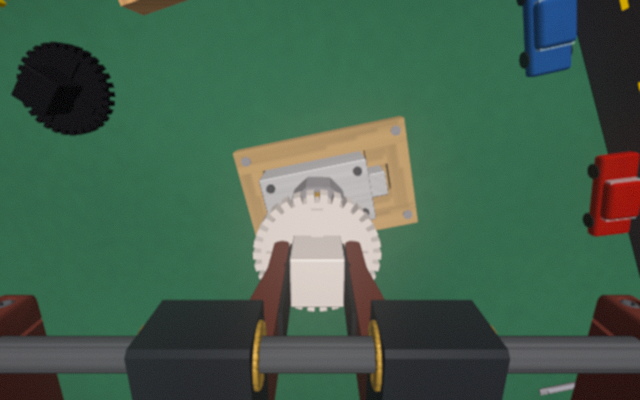

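View pics/s10.png

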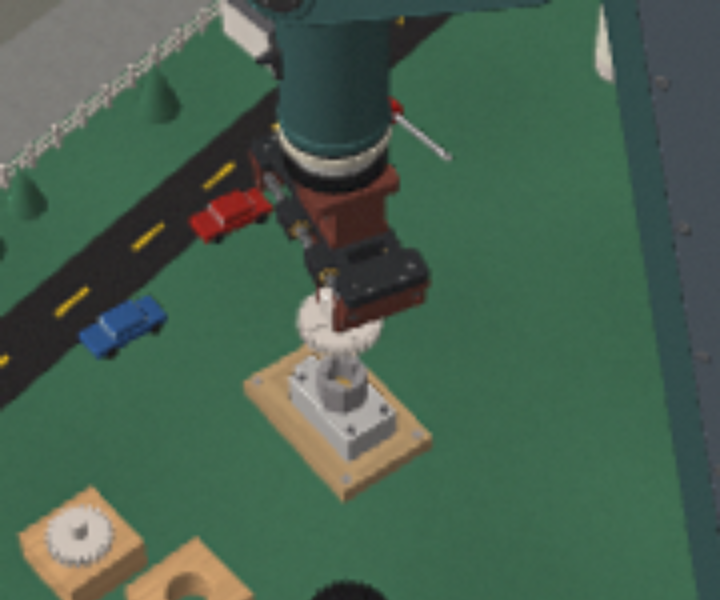

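The gear is held by its boss above the hub: wheel at (317,250), boss at (317,270). I check the in-hand pose before inserting.

```bash
python3 - <<'E'
from h import *
d=dict(np.load("w10.npz")); W=cloud(d); p=np.array([.4974,.0603]); a=np.radians(-26.6)+np.pi/2  # forward axis
L=(W[...,:2]-p)@np.array([[np.cos(a),-np.sin(a)],[np.sin(a),np.cos(a)]])
z=W[...,2]; m=(np.hypot(L[...,0],L[...,1])<.036)&(abs(z-.144)<.004)&(L[...,0]>.0)
A=np.c_[L[m],np.ones(m.sum())]; 
c=np.linalg.lstsq(A,z[m],rcond=None)[0]; print("tilt",np.degrees(c[:2]),c[2])
r=np.hypot(L[...,0],L[...,1]); 
th=np.arctan2(L[...,1],L[...,0])
# outer rim by angle
pts=[]
for t in np.radians(np.arange(-80,81,8)):
    k=m&(abs(th-t)<np.radians(5))
    if k.any(): pts.append([r[k].max()*np.cos(t),r[k].max()*np.sin(t)])
pts=np.array(pts); B=np.c_[2*pts,np.ones(len(pts))]; s=np.linalg.lstsq(B,(pts**2).sum(1),rcond=None)[0]; print("centre",s[:2],"R",np.sqrt(s[2]+s[0]**2+s[1]**2),len(pts))
k=(abs(L[...,0])<.02)&(abs(L[...,1])<.014)&(z>.165)&(z<.18); print("boss",L[k][:,0].max(),L[k][:,1].min(),L[k][:,1].max(),np.median(z[k]))
E
```

```text
tilt [-1.0907076  -0.05796882] 0.1448419557408301
centre [0.00064101 0.00091914] R 0.032869731187190006 21
boss 0.013086577236380653 -0.01399623956398908 0.013991785512869708 0.17240893576703642
```

```bash
python3 - <<'E'
from h import *
H=np.array([.4974,.0594]); q2=qd(np.radians(-26.65))
servo_line([*H,0.122],q2,rate=0.08); sleep(.3); st("near")
r=servo_line([*H,0.1005],q2,rate=0.025,contact_N=6); st(f"ins {r}"); print(current_torque().round(2))
E
```

```text
near t 24.67 p [0.4977 0.0594 0.1224] F [ 0.4 -0.3 -0.5] gap 0.0238
ins False t 25.68 p [0.4976 0.0593 0.1004] F [ 1.5 -2.1 -2. ] gap 0.0237
[-0.51 -0.36 -0.03]
```

The stem is 15 mm inside the hub with only small lateral forces, so the splines have meshed. I push it home.

```bash
python3 - <<'E'
from h import *
H=np.array([.4974,.0594]); q2=qd(np.radians(-26.65))
r=servo_line([*H,0.0885],q2,rate=0.025,contact_N=20); sleep(.2); st(f"home {r}"); print(current_torque().round(2))
E
```

```text
home True t 26.36 p [0.4977 0.0592 0.0899] F [-1.1 -0.5  6.4] gap 0.0239
[-0.09  0.18 -0.01]
```

```bash
python3 - <<'E'
from h import *
H=np.array([.4974,.0594]); q2=qd(np.radians(-26.65))
for z in (.0893,.0887,.0881,.0875):
    servo_line([*H,z],q2,rate=0.02); sleep(.3); st(f"{z}")
    if current_force()[2]>17: break
d=capture("wrist"); np.savez("w11.npz",**d); cv2.imwrite("pics/w11.png",d["image"])
W=cloud(d); p=H; L=W[...,:2]-p; r=np.hypot(L[...,0],L[...,1]); z=W[...,2]
m=(r<.036)&(abs(z-.084)<.005)&(r>.018); A=np.c_[L[m],np.ones(m.sum())]; c=np.linalg.lstsq(A,z[m],rcond=None)[0]; print("wheel",np.median(z[m]),np.degrees(c[:2]),c[2])
m=(r<.07)&(abs(z-.0445)<.004); print("box",np.median(z[m]))
d=capture("side"); np.savez("s11.npz",**d); cv2.imwrite("pics/s11.png",cv2.resize(d["image"][180:280,260:380],None,fx=6,fy=6,interpolation=cv2.INTER_CUBIC))
E
```

```text
0.0893 t 26.91 p [0.4977 0.0593 0.0899] F [-0.4 -3.1  9. ] gap 0.0237
0.0887 t 27.46 p [0.4977 0.0593 0.0899] F [-2.  -2.2 14.9] gap 0.0239
0.0881 t 28.01 p [0.4978 0.0593 0.0898] F [-3.6 -3.7 22. ] gap 0.0237
wheel 0.08439643297891458 [-0.0880471  -0.20321344] 0.08429912440209907
box 0.044513397915569124
```

View pics/w11.png

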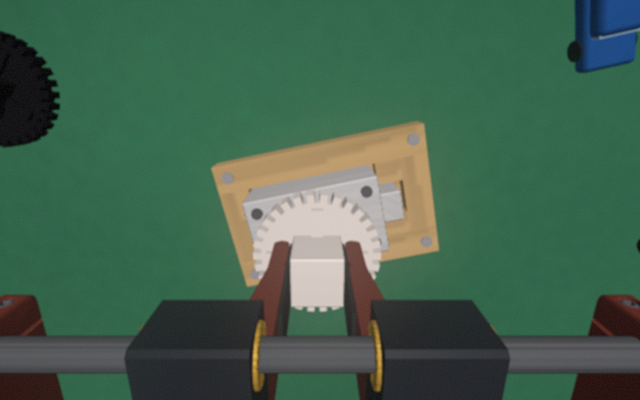

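View pics/s11.png

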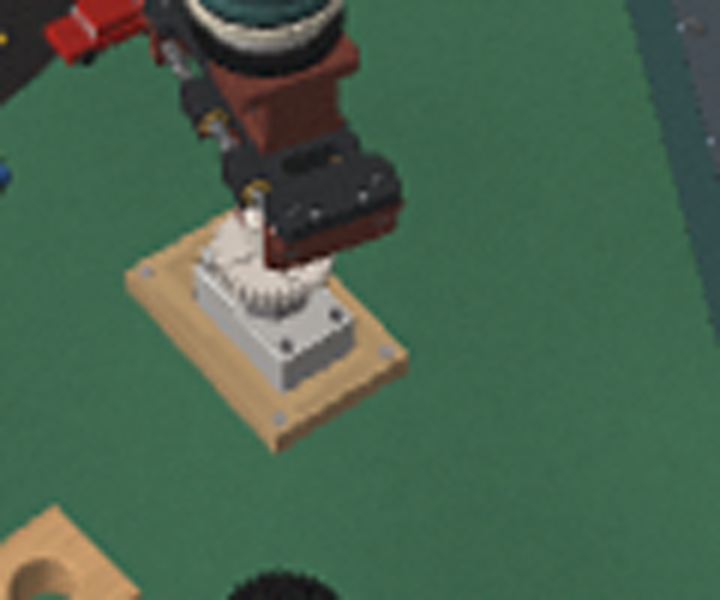

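The wheel top is 39.9 mm above the block top (30 + 10 expected) and level, the push is steady, and the grip is firm at a 24 mm gap. I hand in.

```bash
python3 - <<'E'
from h import *
st(); close_job()
E
```

```text
t 28.11 p [0.4978 0.0593 0.0898] F [-3.7 -2.4 21.5] gap 0.0238
the job is handed in; nothing more can be done
```

The job is done and handed in at 28.1 s of the 58 s allowed. The gearbox is seated in the pocket. The gear is meshed and home in the hub, still held and pressed down.

- **Gearbox:** I placed the aluminium gearbox in the T-shaped pocket with its key in the key bay. A wrist-camera check after release showed it level to within 0.1°, square to the frame to about 0.1–0.2°, and centred to about 0.2 mm.
- **Gear:** I took the large white square-boss gear from its stand and turned it to the hub's slots at -26.7°. It went 15 mm in with little force.
- **Final hold:** The wheel's top stands 39.9 mm above the block's top, against 40 expected when flush. It is level to 0.2°. The fingers still hold the boss at a 24 mm gap, and the arm presses down with about 21 N against the 7 N spring.
- **Disagreement:** While held in the air, the gearbox and gear looked tilted by 1.6° and 1.1° in the wrist depth readings. Neither tilt showed once they were seated.
- **Other things:** I did not touch the spare gear, the look-alikes or the bystanders, but I took no final picture covering all of them.

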